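# Free a finished wax tube from the sprung turning bench

### The job

Unload the finished wax ring tube from the turning bench: draw the sprung tailstock centre back by its lever and hook the lever into the holding notch of the gate plate, so that the centre stays back by itself; never let it snap shut. Then slide the tube off the fixed centre, lift it out and lay it down in the wooden tray without dropping it, for wax chips. Leave the tailstock hooked back, and the mug and tumbler where they are.

Things in the scene. Friction and masses are not known exactly. Their poses are not given: they have to be found in the camera images.
- bench: TURNING BENCH, fixed, grey iron, 440 mm long, holds work between two centres on a level centre line 85 mm above the table. Origin: on the table under that line. +y runs along it to the headstock (handwheel to y = +183), -y to the sprung tailstock (blocks 119 mm high at y = -90 to -108 and -206 to -224, spring housing to -258); -x is the operator's side. Bed: 74 mm wide, 30 high.
- fixed_centre (a point): nose of the headstock's FIXED steel cone centre: on the centre line at bench y = +75.5 mm, 85 mm above the table; the cone is 24 mm thick at its base, 7 mm at the nose. Axes as the bench. Between the centres two V rests (12 mm thick, at bench y = -6 and +66 mm) carry the tube, so that it does not fall when the tailstock is drawn back; the fingers fit between them.
- gate_mid (a point): GATE PLATE: steel, on the tailstock blocks, top 124 mm above the table, bench x -41 to +24. The lever stands in a slot 12 mm wide along the centre line; 12 to 24 mm ahead of the slot's rear (-y) end a 12 mm wide passage leads sideways to -x, and from its end (x -31 to -15) a pocket goes 7 mm forwards (+y): the holding notch. This point: plate's middle as drawn; it is set up to 12 mm off along y.
- knob (a point): middle of the lever's GRIP: black block, 28 mm along bench y, 24 across, 36 tall, on an upright steel rod 8 mm thick fixed to the tailstock quill. 78 mm above the centre line (163 above the table) when upright; at bench y = -118 mm - quill. With the lever swung by a it is at bench x = -78 sin(a) and 85 + 78 cos(a) mm above the table. Axes turn with the lever, at the start as the bench's.
- quill (a joint): how far the sprung centre and lever are drawn back (m, along bench -y). 0.008 at the start, in the tube. Spring: 4 N forward at 0, 0.11 N more per mm, plus 0.6 N friction. It rests in the pocket at 0.032 to 0.056, as the plate is set (not measured: look, or lean the lever lightly sideways and feel it drop into the passage); the slot ends 23 mm farther back. Let go in the slot it snaps forward.
- lever (a joint): swing of the lever about the centre line (rad): 0 upright, positive = grip towards the operator's side (bench -x), at most 0.66. In the slot it has 0.05 of play; it swings farther only at the passage (4 mm of play along y, 7 to 11 mm behind its place in the pocket). Middle of the pocket: 0.56; rests at 0.51. A light spring (2 N at the grip) pushes it upright; only the pocket holds it safely.
- tube: finished WAX RING TUBE: blue, round, 36 mm across, 110 long, 18 mm bore, about 85 g. Origin: its middle; y runs along it (as bench y at the start). Starts clamped, middle at bench y = +30 mm, 85 mm above the table, each cone 9.5 mm in its bore. With the tailstock hooked back it lies in the V rests, still on the fixed centre: slide it 10 to 13 mm along bench -y before lifting.
- tray: open TRAY of light wood, 200 mm (its x) by 170 mm (its y), 22 mm high, walls and floor 6 mm thick. Origin: under its centre, on the table. It stands to the left or to the right of the bench.
- mug: black mug behind the bench, 82 mm across, 98 mm high, origin under its centre; to be left alone
- tumbler: drinking glass behind the bench, 76 mm across, 100 mm high, origin under its centre; to be left alone
Not all that is in view belongs to the job. Leave any red or yellow look-alike of the tube alone.

How it is judged:
By the outcome, as a careful person would: the job done as asked, in the order asked, and still so for the second after the job is handed in, with the robot touching nothing.
It also fails if it takes over 59 s, if anything falls off the work surface, if the arm or the gripper's body presses on something with over 40 N, if the wrist force passes 120 N, or if a joint passes its speed limit or range.

### The arm

A 7-joint arm with a two-finger parallel gripper is mounted at the origin on the work surface. World frame = base frame: x ahead of the robot, y to its left, z up, the work surface at z = 0. Lengths are in m, angles in rad, forces in N, time in s.
With the tool pointing down it reaches from about 0.425 to 0.95 m from the base axis. Payload 16.7 kg.
Tool frame: the origin (TCP) lies on the centre line of the jaws, within the pads' length; the fingertips stand ctrl.finger_overhang ahead of it and the grasp point (between the pads) lies 11 mm behind it (ctrl.finger_overhang is the distance from the TCP to the fingertips, in m); z points along the fingers, x is the direction in which the jaws open and shut, and the axes are right-handed (so a half turn about z gives the same grasp; the last joint's range is limited). The gripper opens to 94 mm and grips with 3 to 60 N. Pads are 16 mm wide; open, the fingers measure 119 mm over their backs; the gripper's body (75 mm by 177 mm) begins 78 mm behind the grasp point.
Start: joints at [1.194, 0.426, 0.074, 1.606, -0.034, 1.111, -0.067], TCP at [0.152, -0.658, 0.185] pointing down, gripper open.
Joint ranges: [-2.85, 2.85], [-0.5, 2.14], [-1.23, 1.37], [0.21, 2.46], [-1.02, 4.16], [0.16, 2.05], [-2.73, 2.73]. Speed limits (rad/s): [1.89, 1.89, 2.39, 2.39, 3.01, 3.01, 3.01].

### API

Orientations are given as a unit quaternion [w, x, y, z].
In Python, from cell import ctrl gives the robot as it stands. Calls block until the motion is done:
- ctrl.goto(position, orientation): joint-space move of the TCP to a pose.
- ctrl.move_l(position, frame=None, vel=0.15, f_stop=None): straight line of the TCP; frame=None keeps the orientation; vel is the mean speed in m/s. With f_stop (N) it stops when the force on the tool has changed by that much, and returns True; else False.
- ctrl.move_j(angles): joint-space move.
- ctrl.command_gripper(opening, f_grip=None): finger opening in m; f_grip is the grip in N (None keeps the last); returns when the fingers have stopped.
- ctrl.wait(seconds).
- ctrl.ik(position, orientation): joint angles nearest the present ones, or None.
- ctrl.get_state(): the state.
- ctrl.snapshot(name): name is "scene" or "top" or "wrist"; returns the picture (480x640x3 uint8, red, green, blue); there is no depth.
- ctrl.calibration(name): a dict with "fx", "fy", "cx", "cy" (pixels), "world_to_cam" (4x4, takes a point from world to camera coordinates). Camera axes: x right, y down, z forward; pixel columns grow to the right and rows downward; lengths in m; the calibration is good to about 2 mm. A picture is of the moment at which its call begins: read the wrist's pose just before it. calibration takes no time and is no camera call; for the wrist camera it gives the pose at the moment of the call.
A pose or a line that the arm cannot do raises ctrl.IKError and nothing moves.
- ctrl.job_done(): hands the job in, once; it reports no verdict.
The state is a dict: "t": time; "joint_pos": joint angles; "dq": joint speeds; "effort": joint torques, N m; "ee_pos": TCP position; "orientation": TCP orientation; "force": force on the tool from outside, world axes, zero at the start; "ft_torque": the same for the moment, N m; "finger_gap": finger opening in m.
Only numpy, scipy, OpenCV 4.12 (cv2) and the standard library are available. Lean on these libraries where they do the work, as an engineer would, in place of code of your own. Each camera call takes 0.05 s, during which the arm holds its last target.

## Working session

There is one attempt and no reset: what is moved stays moved. The work goes in short steps, each a Python script; the robot and the scene stay as the last script left them, time stands still between calls to the robot, and variables do not carry over. Pictures are saved under pics/ and viewed, and the job is handed in when it is done.

```bash
ls; mkdir -p pics
python3 - <<'E'
from cell import ctrl
import cv2,numpy as np
for n in ("scene","top","wrist"):
    c=ctrl.calibration(n); print(n,{k:(np.round(v,4).tolist()) for k,v in c.items()})
    cv2.imwrite(f"pics/{n}0.png",ctrl.snapshot(n)[:,:,::-1])
print(ctrl.get_state(),ctrl.finger_overhang)
E
```

```text
pics
scene {'fx': 443.8583, 'fy': 443.8583, 'cx': 326.3813, 'cy': 243.2708, 'world_to_cam': [[0.4191, 0.9079, -0.0052, -0.277], [0.7461, -0.3477, -0.5679, -0.3888], [-0.5174, 0.2341, -0.8231, 1.3187], [0.0, 0.0, 0.0, 1.0]]}
top {'fx': 590.1538, 'fy': 590.1538, 'cx': 317.8769, 'cy': 243.3522, 'world_to_cam': [[0.0269, -0.9996, 0.0022, -0.0013], [-0.9846, -0.0268, -0.173, 0.6271], [0.173, 0.0024, -0.9849, 1.5411], [0.0, 0.0, 0.0, 1.0]]}
wrist {'fx': 353.8663, 'fy': 353.8663, 'cx': 319.9791, 'cy': 238.4754, 'world_to_cam': [[0.2245, -0.9745, -0.001, -0.673], [-0.9341, -0.2154, 0.2847, -0.0291], [-0.2777, -0.063, -0.9586, 0.3915], [0.0, 0.0, 0.0, 1.0]]}
{'t': 0.15, 'joint_pos': array([ 1.19451461,  0.42659672,  0.07386871,  1.60641366, -0.03407921,
        1.11077762, -0.06711556]), 'dq': array([-1.48359812e-03, -2.51214471e-03, -1.78470395e-03, -1.39432725e-03,
       -3.57222203e-04,  4.57030185e-05,  1.04526842e-03]), 'effort': array([ 6.02690576e-03, -9.36276698e+01,  3.66988488e+00, -4.54422104e+01,
       -4.87556134e-02,  1.80100207e-02,  9.23135667e-05]), 'ee_pos': array([ 0.15165852, -0.65740512,  0.18405173]), 'orientation': array([-2.57537067e-04,  7.82558458e-01, -6.22576935e-01, -3.90823232e-04]), 'force': array([-0.33784016, -0.6485902 ,  0.45766193]), 'ft_torque': array([-0.03966758, -0.02541089,  0.00117241]), 'finger_gap': 0.09406127546347988} 0.008
```

View pics/top0.png

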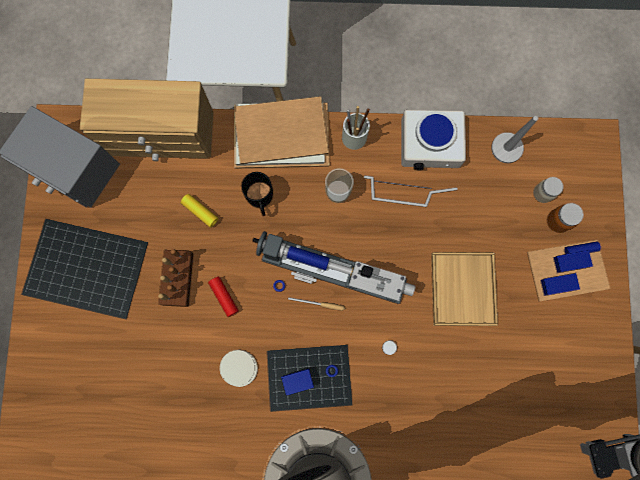

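View pics/scene0.png

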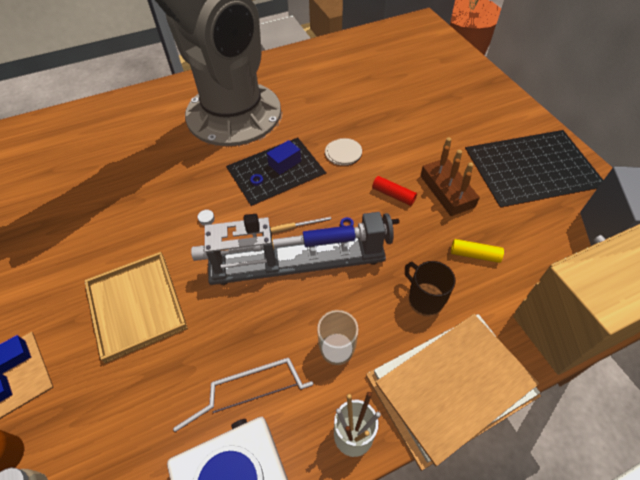

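```bash
cat > h.py <<'E'
import numpy as np,cv2
from cell import ctrl
def ray(c,px):
    M=c["world_to_cam"];R=M[:3,:3];t=M[:3,3]
    d=R.T@np.array([(px[0]-c["cx"])/c["fx"],(px[1]-c["cy"])/c["fy"],1]);return -R.T@t,d
def onz(c,px,z):
    o,d=ray(c,px);return o+d*(z-o[2])/d[2]
def proj(c,P):
    M=np.asarray(c["world_to_cam"]);p=M[:3,:3]@np.asarray(P)+M[:3,3];return np.array([c["fx"]*p[0]/p[2]+c["cx"],c["fy"]*p[1]/p[2]+c["cy"]])
def two(c1,p1,c2,p2):
    o1,d1=ray(c1,p1);o2,d2=ray(c2,p2);A=np.stack([d1,-d2],1);s=np.linalg.lstsq(A,o2-o1,rcond=None)[0]
    a=o1+d1*s[0];b=o2+d2*s[1];return (a+b)/2,np.linalg.norm(a-b)
E
python3 - <<'E'
import cv2
a=cv2.imread('pics/top0.png');cv2.imwrite('pics/t0z.png',cv2.resize(a[220:320,240:440],None,fx=4,fy=4,interpolation=cv2.INTER_CUBIC))
a=cv2.imread('pics/top0.png');cv2.imwrite('pics/t0y.png',cv2.resize(a[240:340,420:510],None,fx=5,fy=5,interpolation=cv2.INTER_CUBIC))
a=cv2.imread('pics/scene0.png');cv2.imwrite('pics/s0z.png',cv2.resize(a[190:300,180:410],None,fx=3.4,fy=3.4,interpolation=cv2.INTER_CUBIC))
from h import *
c=ctrl.calibration("top")
a=cv2.cvtColor(a*0+cv2.imread('pics/scene0.png'),cv2.COLOR_BGR2HSV)
a=cv2.cvtColor(cv2.imread('pics/top0.png'),cv2.COLOR_BGR2HSV)
m=cv2.inRange(a,(105,120,60),(130,255,255));m[:240]=0;m[275:]=0;m[:,:280]=0;m[:,335:]=0
n=max(cv2.findContours(m,0,2)[0],key=cv2.contourArea)
r=cv2.minAreaRect(n);print(r,cv2.boundingRect(n))
for p in cv2.boxPoints(r):print(p,onz(c,p,.085))
E
```

```text
((307.6000061035156, 257.70001220703125), (41.42583084106445, 12.332881927490234), 18.434946060180664) (287, 246, 42, 24)
[286.      257.00003] [0.58265766 0.09875771 0.085     ]
[289.90002 245.3    ] [0.61427094 0.08956284 0.085     ]
[329.2 258.4] [ 0.58202423 -0.01537178  0.085     ]
[325.3     270.10004] [ 0.55064032 -0.00584702  0.085     ]
```

View pics/t0z.png

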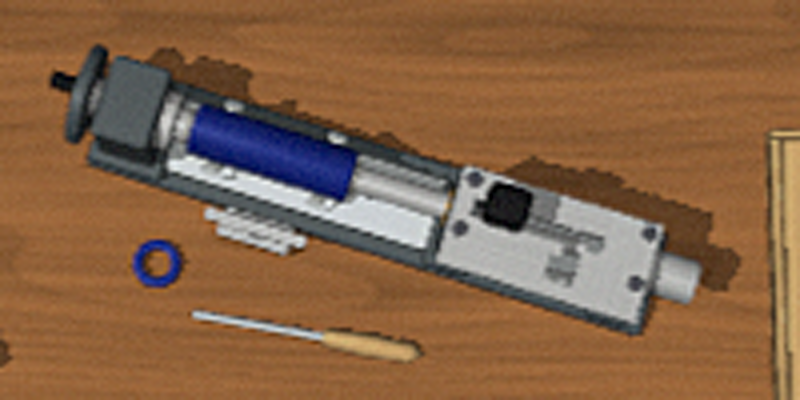

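View pics/s0z.png

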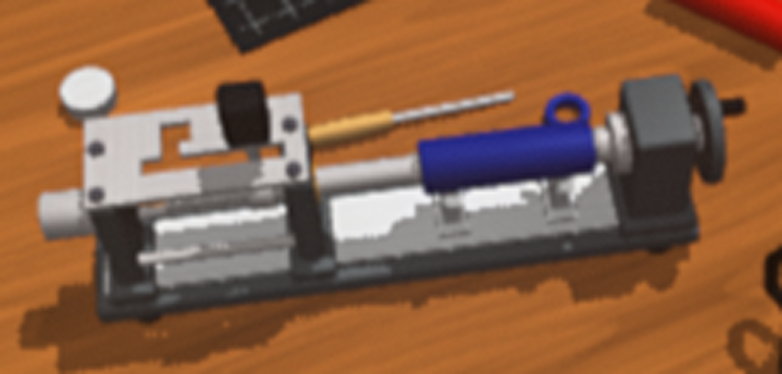

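View pics/t0y.png

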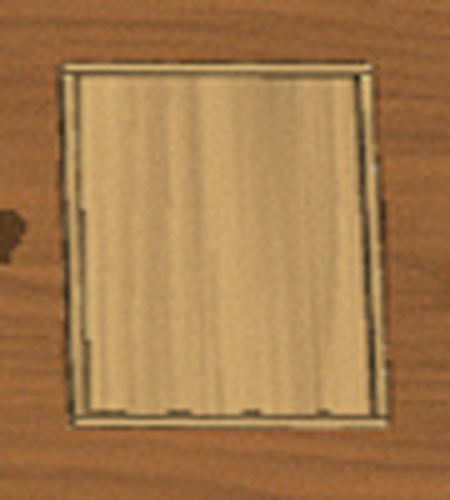

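Run:
```python
from h import *
from scipy.spatial.transform import Rotation as Ro
c=ctrl.calibration("top")
print("tray",[onz(c,p,.022).round(4) for p in [(420+62/5,240+66/5),(420+372/5,240+66/5),(420+387/5,240+424/5),(420+72/5,240+424/5)]])
for p in [(256,187),(339,183)]: print(onz(c,p,.098))
w=ctrl.calibration("wrist");M=w["world_to_cam"];o=-M[:3,:3].T@M[:3,3]
s=ctrl.get_state();q=s["orientation"];R=Ro.from_quat(np.r_[q[1:],q[0]]).as_matrix()
print("cam in tool",R.T@(o-s["ee_pos"]),R.T@M[:3,:3].T)
# bench frame candidates
yaw=-np.arctan2(.032,.105)
bx=np.array([np.cos(yaw),np.sin(yaw),0]);by=np.array([-np.sin(yaw),np.cos(yaw),0])
for sgn in(1,-1):
  X=by*sgn;Z=np.array([0,0,-1.]);Y=np.cross(Z,X);q=Ro.from_matrix(np.stack([X,Y,Z],1)).as_quat();q=np.r_[q[3],q[:3]]
  for P in ([.537,-.108,.174],[.54,-.06,.34],[.45,-.1,.35]): print(sgn,q.round(3),P,ctrl.ik(P,q))
```

```text
tray [array([ 0.6137, -0.3002,  0.022 ]), array([ 0.6183, -0.4709,  0.022 ]), array([ 0.4229, -0.4742,  0.022 ]), array([ 0.4183, -0.3043,  0.022 ])]
[0.76765197 0.18504282 0.098     ]
[ 0.78480763 -0.03657168  0.098     ]
cam in tool [-0.00137366 -0.08332778 -0.19892934] [[ 9.99999935e-01 -3.60561363e-04 -1.67271622e-05]
 [ 3.50406723e-04  9.58630961e-01  2.84651643e-01]
 [-8.65992088e-05 -2.84651630e-01  9.58631025e-01]]
1 [0.    0.804 0.595 0.   ] [0.537, -0.108, 0.174] [ 0.64859904  0.29723808 -0.67510194  1.87095112  0.21312792  1.04590861
  1.16221059]
1 [0.    0.804 0.595 0.   ] [0.54, -0.06, 0.34] [ 0.62203582  0.16280496 -0.71219297  1.65447714  0.10842755  1.36460131
  1.16911462]
1 [0.    0.804 0.595 0.   ] [0.45, -0.1, 0.35] [ 0.77783479 -0.01679378 -0.67520172  1.79305965 -0.01073057  1.36165408
  1.3799064 ]
-1 [ 0.    -0.595  0.804  0.   ] [0.537, -0.108, 0.174] [ 0.35336087  0.24831312 -0.3186906   1.88744117  0.09051036  1.01970158
 -1.87027945]
-1 [ 0.    -0.595  0.804  0.   ] [0.54, -0.06, 0.34] [ 0.41914101  0.13541062 -0.47615254  1.66484997  0.06336646  1.35665768
 -1.9333743 ]
-1 [ 0.    -0.595  0.804  0.   ] [0.45, -0.1, 0.35] [ 0.52490596 -0.02687632 -0.42954895  1.80418622 -0.01144065  1.36185543
 -1.76874918]
```

```bash
cat >> h.py <<'E'
from scipy.spatial.transform import Rotation as Ro
def qdown(yaw,axis='y',tilt=0.0):
    """tool x along bench y (axis y) or bench x; tilted with lever by tilt"""
    bx=np.array([np.cos(yaw),np.sin(yaw),0]);by=np.array([-np.sin(yaw),np.cos(yaw),0])
    X=by if axis=='y' else bx
    Z=np.array([0,0,-1.])
    Rm=np.stack([X,np.cross(Z,X),Z],1)
    Rm=Ro.from_rotvec(-by*tilt).as_matrix()@Rm
    q=Ro.from_matrix(Rm).as_quat();return np.r_[q[3],q[:3]]
E
python3 - <<'E'
from h import *
yaw=-.295
ctrl.goto([.525,-.02,.29],qdown(yaw))
w=ctrl.calibration("wrist");np.save("w1.npy",w,allow_pickle=True)
a=ctrl.snapshot("wrist")[:,:,::-1];cv2.imwrite("pics/w1.png",a);print(ctrl.get_state()["t"])
E
```

```text
2.8417
```

View pics/w1.png

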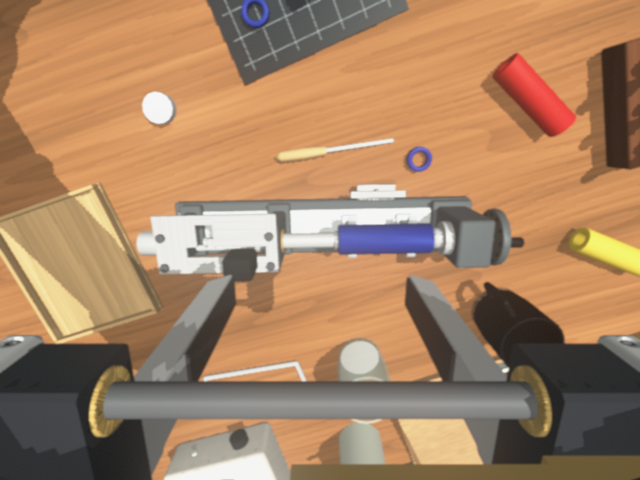

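Run:
```python
from h import *
a=cv2.imread('pics/w1.png')
cv2.imwrite('pics/w1a.png',cv2.resize(a[190:290,130:290],None,fx=5,fy=5,interpolation=cv2.INTER_CUBIC))
c=np.load("w1.npy",allow_pickle=True).item()
m=cv2.inRange(cv2.cvtColor(a,cv2.COLOR_BGR2HSV),(105,120,50),(130,255,255));m[:215]=0;m[265:]=0
n=max(cv2.findContours(m,0,2)[0],key=cv2.contourArea);print(cv2.boundingRect(n))
cols=[int(x) for x in range(345,430,5)]
pts=np.array([(x,np.nonzero(m[:,x])[0].mean()) for x in cols]);k=np.polyfit(pts[:,0],pts[:,1],1)
e0,e1=cv2.boundingRect(n)[0],sum(cv2.boundingRect(n)[::2])
A,B=[onz(c,(x-.5*0,np.polyval(k,x)),.085) for x in(e0-.5,e1-.5)]
print(A,B,np.linalg.norm(B-A),"yaw",-np.arctan2(*(B-A)[:2]), (A+B)/2)
```

```text
(341, 228, 92, 23)
[ 0.5683299  -0.00740237  0.085     ] [0.59940888 0.09761814 0.085     ] 0.10952264963512234 yaw -0.28772087603510477 [0.58386939 0.04510789 0.085     ]
```

View pics/w1a.png

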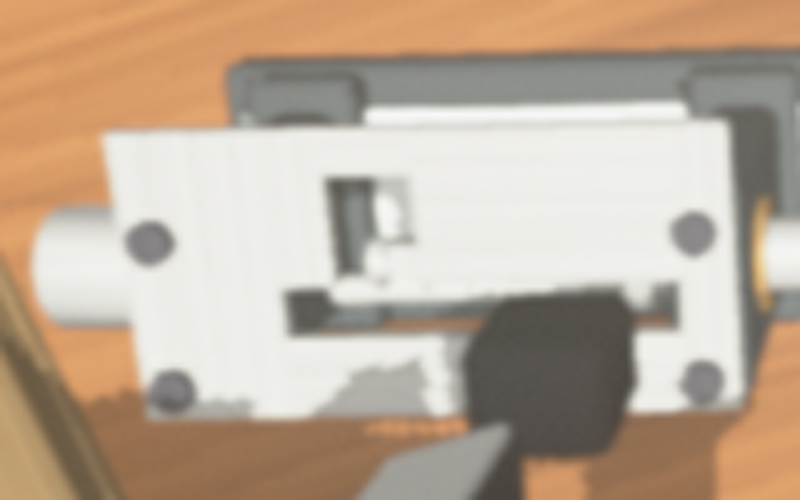

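```bash
cat >> h.py <<'E'
YAW=-.288
T0=np.array([.58387,.04511,0])
def setb(yaw=YAW,t0=T0):
    bx=np.array([np.cos(yaw),np.sin(yaw),0]);by=np.array([-np.sin(yaw),np.cos(yaw),0]);return bx,by,t0-.03*by
BX,BY,BO=setb()
def W(x,y,z): return BO+BX*x+BY*y+np.array([0,0,z])
def Bc(p): d=np.asarray(p)-BO;return np.array([d@BX,d@BY,d[2]])
E
python3 - <<'E'
from h import *
c=np.load("w1.npy",allow_pickle=True).item()
for n,p,z in [("plate nearL",(105,133),.124),("nearR",(728,122),.124),("farL",(150,418),.124),("farR",(745,408),.124),("slot rear mid",(286,312),.124),("slot front",(680,306),.124),("pocket front",(413,210),.124),("pocket near edge",(370,178),.124),("rear of passage",(325,180),.124),("passage rear low",(338,275),.124),("s1",(150,243),.124),("s2",(694,233),.124),("s3",(172,390),.124),("s4",(703,381),.124)]:
  q=(130+p[0]/5-.4,190+p[1]/5-.4); print(n,(Bc(onz(c,q,z))*1e3).round(1))
# knob in scene/top: predicted projections for quill 0.008
K=W(0,-.126,.181)
print(proj(c,K),proj(ctrl.calibration("top"),K),proj(ctrl.calibration("scene"),K))
E
```

```text
plate nearL [ -39.4 -227.6  124. ]
nearR [-40.6 -96.  124. ]
farL [  25.2 -227.1  124. ]
farR [ 24.  -95.2 124. ]
slot rear mid [   0.7 -194.1  124. ]
slot front [ 1.000e-01 -1.083e+02  1.240e+02]
pocket front [ -22.  -164.2  124. ]
pocket near edge [ -29.1 -172.7  124. ]
rear of passage [ -28.8 -182.3  124. ]
passage rear low [  -7.6 -181.9  124. ]
s1 [ -15.2 -221.5  124. ]
s2 [ -16.3 -104.4  124. ]
s3 [  18.6 -221.3  124. ]
s4 [  17.6 -104.2  124. ]
[237.60191608 270.26806395] [365.71955682 270.64017514] [251.24818457 216.27456613]
```

```bash
sed -i 's/^YAW=.*/YAW=-.282/' h.py
cat >> h.py <<'E'
def LT(q,a,r=.069,dy=0):
    """tcp pose for quill q, lever angle a"""
    return W(-r*np.sin(a),-.118-q+dy,.085+r*np.cos(a)),qdown(YAW,'y',a)
def st(tag=""):
    s=ctrl.get_state();print(tag,"t%.2f"%s["t"],"B",(Bc(s["ee_pos"])*1e3).round(1),"F",(np.array([s["force"]@BX,s["force"]@BY,s["force"][2]])).round(1),"gap",round(s["finger_gap"]*1e3,1));return s
E
python3 - <<'E'
from h import *
p,q=LT(.008,0)
for qq in(.008,.058):
  for a in(0,.3,.56,.62): print(qq,a,ctrl.ik(*LT(qq,a)) is not None)
ctrl.command_gripper(.07)
ctrl.goto(p+[0,0,.06],q)
st()
ctrl.move_l(p,None,.12,f_stop=8);st()
w=ctrl.calibration("wrist");np.save("w2.npy",w,allow_pickle=True)
cv2.imwrite("pics/w2.png",ctrl.snapshot("wrist")[:,:,::-1])
cv2.imwrite("pics/s2.png",cv2.resize(ctrl.snapshot("scene")[150:310,160:400,::-1],None,fx=3,fy=3))
E
```

```text
0.008 0 True
0.008 0.3 True
0.008 0.56 True
0.008 0.62 False
0.058 0 True
0.058 0.3 True
0.058 0.56 True
0.058 0.62 False
 t3.95 B [-1.000e-01 -1.263e+02  2.135e+02] F [-0.4  1.3  0.3] gap 70.0
 t4.60 B [   0.4 -125.5  154.8] F [0.3 0.6 0. ] gap 69.9
```

View pics/w2.png

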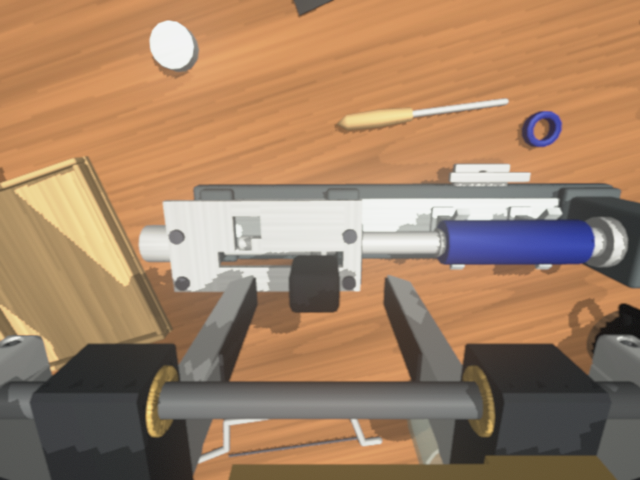

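View pics/s2.png

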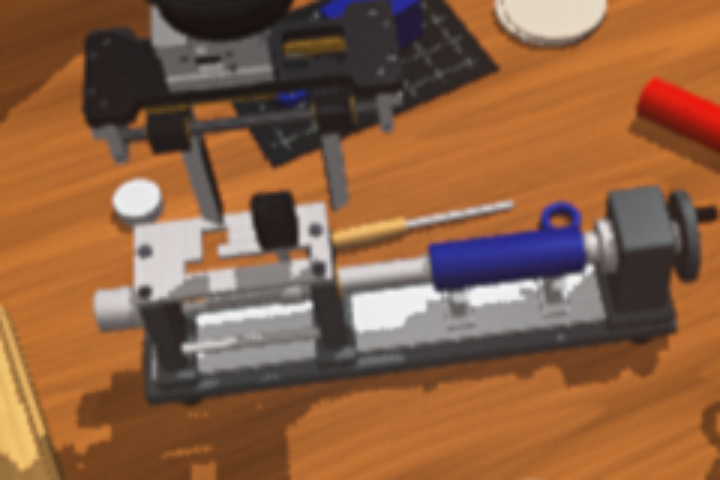

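Run:
```python
from h import *
c=np.load("w2.npy",allow_pickle=True).item();s=ctrl.calibration("scene")
p=ctrl.get_state()["ee_pos"]
for n,P in [("tip1",W(0,-.126-.035,.146)),("tip2",W(0,-.126+.035,.146)),("knobtopc",W(0,-.126,.181)),("knobtop far",W(.012,-.126,.181)),("knobtop near",W(-.012,-.126,.181))]:
  print(n,proj(c,P).round(1),((proj(s,P)-[160,150])*3).round(0))
```

```text
tip1 [261.8 271.7] [229. 239.]
tip2 [372.9 271.7] [333. 226.]
knobtopc [316.9 296.3] [274. 200.]
knobtop far [316.9 316.4] [275. 214.]
knobtop near [316.8 275.5] [273. 186.]
```

Run:
```python
import cv2
a=cv2.imread('pics/w2.png')[235:335,180:440]
b=cv2.imread('pics/s2.png')[130:280,150:400]
cv2.imwrite('pics/w2z.png',cv2.resize(a,None,fx=3,fy=3,interpolation=2));cv2.imwrite('pics/s2z.png',cv2.resize(b,None,fx=3,fy=3))
```

```text
(no output)
```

View pics/w2z.png

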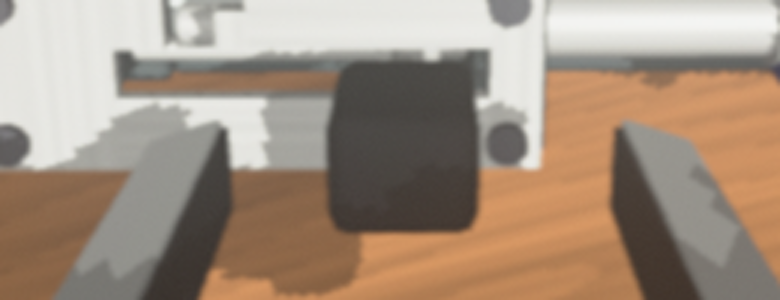

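View pics/s2z.png

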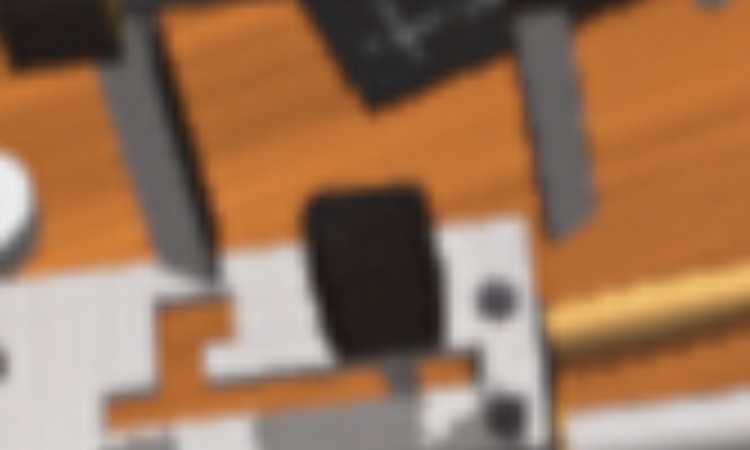

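Run:
```python
from h import *
c=np.load("w2.npy",allow_pickle=True).item();s=ctrl.calibration("scene")
for n,cc,p in [("L wrist near",c,(255,276.7)),("R wrist near",c,(386,276.7)),("L scene far",s,(233.3,225.3)),("R scene far",s,(270.9,220.2))]:
  for z in (.13,.146,.155,.165,.175): print(n,z,(Bc(onz(cc,p,z))*1e3).round(1))
K=[(.012,-.140,.145),(.012,-.112,.145),(.012,-.112,.181),(-.012,-.112,.181),(-.012,-.14,.181)]
for k in K: print(k,((proj(c,W(*k))-[180,235])*3).round(0),((proj(s,W(*k))-[210,193.3])*9).round(0))
print(ctrl.get_state()["orientation"],qdown(YAW))
```

```text
L wrist near 0.13 [  10.1 -168.6  130. ]
L wrist near 0.146 [   3.4 -165.5  146. ]
L wrist near 0.155 [  -0.4 -163.7  155. ]
L wrist near 0.165 [  -4.6 -161.7  165. ]
L wrist near 0.175 [  -8.8 -159.7  175. ]
R wrist near 0.13 [ 10.1 -79.3 130. ]
R wrist near 0.146 [  3.4 -82.6 146. ]
R wrist near 0.155 [ -0.4 -84.4 155. ]
R wrist near 0.165 [ -4.6 -86.4 165. ]
R wrist near 0.175 [ -8.8 -88.4 175. ]
L scene far 0.13 [ -24.2 -169.1  130. ]
L scene far 0.146 [ -11.6 -166.7  146. ]
L scene far 0.155 [  -4.6 -165.3  155. ]
L scene far 0.165 [   3.3 -163.8  165. ]
L scene far 0.175 [  11.1 -162.3  175. ]
R scene far 0.13 [-25.5 -91.2 130. ]
R scene far 0.146 [-12.9 -90.4 146. ]
R scene far 0.155 [ -5.8 -90.  155. ]
R scene far 0.165 [  2.  -89.6 165. ]
R scene far 0.175 [  9.9 -89.1 175. ]
(0.012, -0.14, 0.145) [347. 161.] [335. 360.]
(0.012, -0.112, 0.145) [478. 161.] [461. 344.]
(0.012, -0.112, 0.181) [488. 244.] [440. 246.]
(-0.012, -0.112, 0.181) [490. 122.] [433. 160.]
(-0.012, -0.14, 0.181) [331. 122.] [304. 175.]
[5.77424001e-04 7.99388402e-01 6.00814134e-01 4.73761998e-04] [0.         0.79946145 0.6007174  0.        ]
```

Run:
```python
from h import *
p=W(0,-.126,.110)
print(ctrl.move_l(p,None,.05,f_stop=5));st()
cv2.imwrite("pics/w3.png",ctrl.snapshot("wrist")[235:335,180:440,::-1].repeat(3,0).repeat(3,1))
```

```text
True
 t5.55 B [  -0.3 -126.   110.1] F [-1.5 -0.2  8. ] gap 70.5
```

View pics/w3.png

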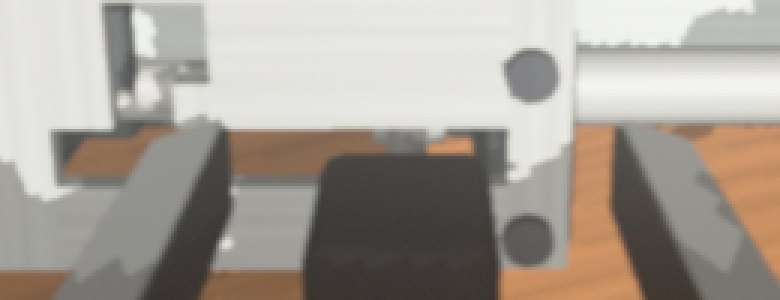

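Run:
```python
from h import *
p,q=LT(.008,0,.047)
ctrl.move_l(p,None,.08);st()
ctrl.command_gripper(0.02,30);st("grip")
cv2.imwrite("pics/w4.png",ctrl.snapshot("wrist")[::1,:,::-1][200:360,130:450].repeat(2,0).repeat(2,1))
cv2.imwrite("pics/s4.png",cv2.resize(ctrl.snapshot("scene")[150:310,160:400,::-1],None,fx=3,fy=3))
for qq in(.058,.05):
  for a in(0,.3,.56,.6): print(qq,a,ctrl.ik(*LT(qq,a,.047)) is not None)
```

```text
t6.03 B [   0.3 -126.1  132.5] F [-0.4  0.3  0.1] gap 70.2
grip t6.76 B [  -0.  -127.9  131.9] F [-0.7 -9.   2.9] gap 27.7
0.058 0 True
0.058 0.3 True
0.058 0.56 True
0.058 0.6 False
0.05 0 True
0.05 0.3 True
0.05 0.56 True
0.05 0.6 True
```

View pics/w4.png

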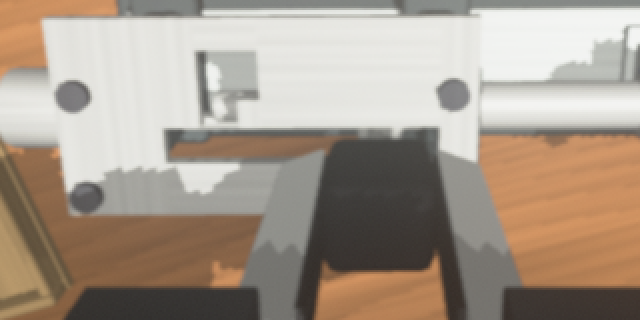

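View pics/s4.png

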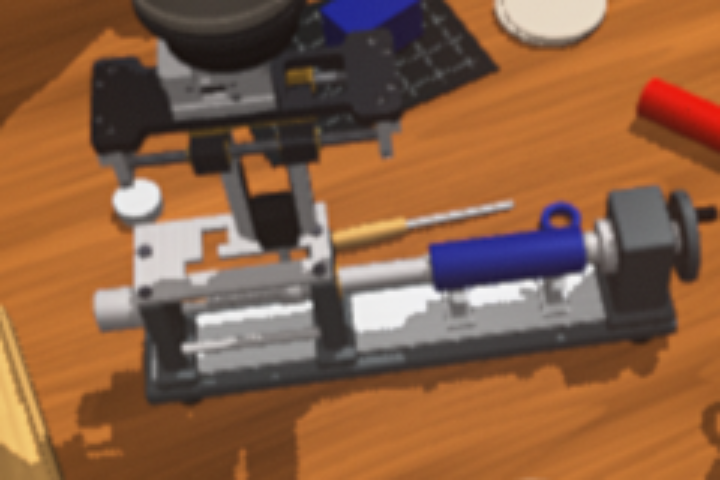

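Run:
```python
from h import *
for y in(-.150,-.170,-.1795):
  p=W(0,y,.132)
  print(ctrl.move_l(p,None,.06,f_stop=25));s=st()
cv2.imwrite("pics/w5.png",ctrl.snapshot("wrist")[::1,:,::-1][200:360,130:450].repeat(2,0).repeat(2,1))
```

```text
False
 t7.41 B [   0. -149.  132.] F [ 0.3  5.9 -2.1] gap 27.8
False
 t7.89 B [ 1.000e-01 -1.685e+02  1.320e+02] F [ 0.9  8.7 -2.3] gap 28.0
False
 t8.20 B [ 1.000e-01 -1.779e+02  1.319e+02] F [-0.   8.7 -2.9] gap 28.0
```

View pics/w5.png

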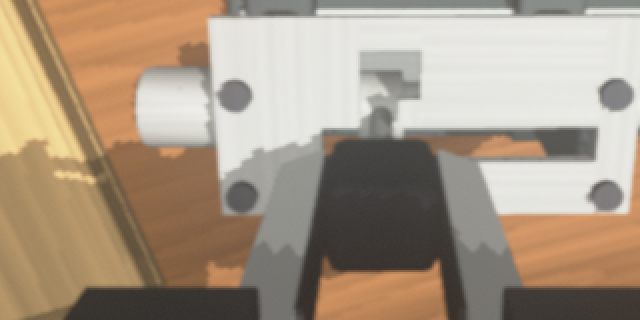

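Run:
```python
from h import *
r=.047
for a in(.07,.14,.25):
  p=W(-r*np.sin(a),-.1795,.085+r*np.cos(a))
  b=ctrl.move_l(p,qdown(YAW,'y',a),.05,f_stop=9);st(f"a{a} {b}")
  if b: break
cv2.imwrite("pics/w6.png",ctrl.snapshot("wrist")[::1,:,::-1][200:360,130:450].repeat(2,0).repeat(2,1))
```

```text
a0.07 False t8.50 B [  -3.8 -177.7  131.7] F [  3.1  10.1 -11. ] gap 27.3
a0.14 False t8.75 B [  -7.1 -177.8  131.3] F [  4.8  10.1 -13.3] gap 27.7
a0.25 True t8.96 B [ -12.2 -176.5  129.7] F [  3.9   9.7 -22. ] gap 27.7
```

View pics/w6.png

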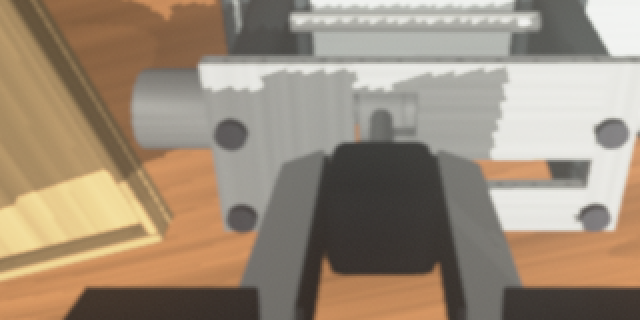

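Run:
```python
from h import *
s=st();print(s["orientation"],s["ft_torque"])
ctrl.command_gripper(.02,14);s=st("regrip");print(s["ft_torque"])
r=.047;a=.25
b=ctrl.move_l(W(-r*np.sin(a),-.1795,.085+r*np.cos(a)),qdown(YAW,'y',a),.04,f_stop=9);s=st(f"{b}");print(s["ft_torque"])
q=s["orientation"];R=Ro.from_quat(np.r_[q[1:],q[0]]).as_matrix();print("tilt",np.arcsin(-R[:,2]@BX*-1))
```

```text
t9.01 B [ -11.8 -176.5  129.7] F [ -0.3   9.6 -11.2] gap 28.1
[0.09730296 0.79260262 0.5971558  0.07561856] [2.26381102 0.76024426 0.54323481]
regrip t9.22 B [  -9.9 -176.2  130.3] F [-2.1  5.7 -2.1] gap 28.3
[1.75375114 0.18116085 0.42964141]
False t9.47 B [ -11.7 -178.   130.3] F [ 2.7  9.7 -7.2] gap 28.2
[ 2.15277258 -0.78019028  0.59610649]
tilt 0.2502060046489705
```

Run:
```python
from h import *
r=.047
for a in(.33,.41,.49,.56):
  p=W(-r*np.sin(a),-.1795,.085+r*np.cos(a))
  b=ctrl.move_l(p,qdown(YAW,'y',a),.05,f_stop=12);s=st(f"a{a} {b}")
  if b: break
cv2.imwrite("pics/w7.png",ctrl.snapshot("wrist")[::1,:,::-1][200:360,130:450].repeat(2,0).repeat(2,1))
cv2.imwrite("pics/s7.png",cv2.resize(ctrl.snapshot("scene")[150:310,160:400,::-1],None,fx=3,fy=3))
```

```text
a0.33 False t9.72 B [ -16.2 -178.   129. ] F [  4.4   9.1 -12.6] gap 27.8
a0.41 False t9.97 B [ -19.5 -178.1  127.8] F [ 3.5  9.1 -7.7] gap 28.0
a0.49 False t10.27 B [ -22.4 -177.9  126.6] F [ 0.6  9.2 -1.7] gap 27.7
a0.56 False t10.77 B [ -24.5 -177.5  125.3] F [-0.8 10.6 -0. ] gap 27.6
```

View pics/w7.png

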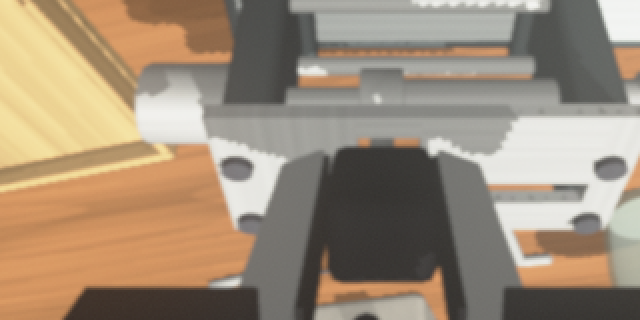

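View pics/s7.png

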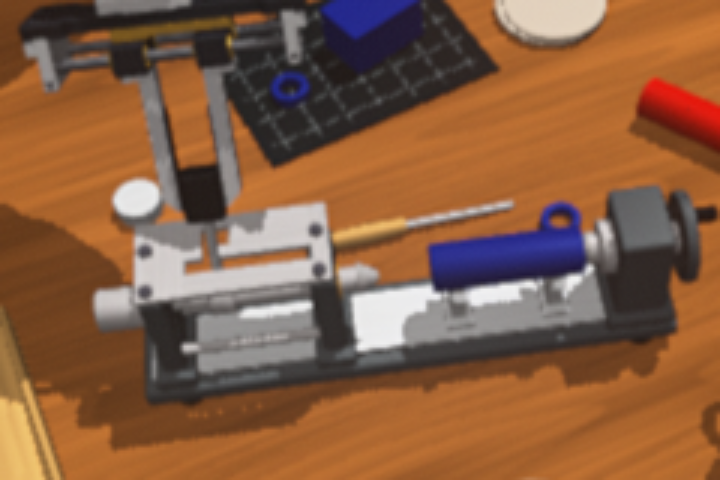

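Run:
```python
from h import *
r=.047;a=.56
z=.085+r*np.cos(a);x=-r*np.sin(a)
b=ctrl.move_l(W(x,-.164,z),None,.04,f_stop=9);s=st(f"{b}")
cv2.imwrite("pics/w8.png",ctrl.snapshot("wrist")[::1,:,::-1][200:360,130:450].repeat(2,0).repeat(2,1))
cv2.imwrite("pics/s8.png",cv2.resize(ctrl.snapshot("scene")[170:270,180:300,::-1],None,fx=6,fy=6))
```

```text
True t11.19 B [ -24.8 -168.7  125.1] F [-1.9 -3.1  6. ] gap 27.9
```

View pics/w8.png

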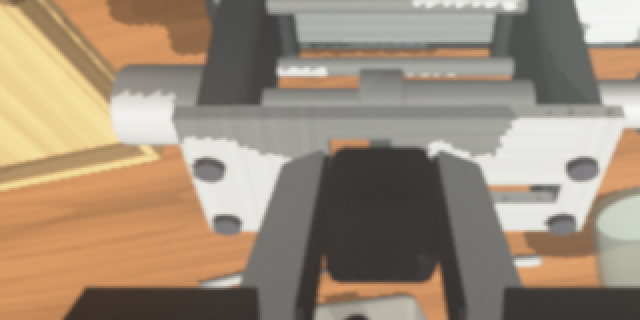

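View pics/s8.png

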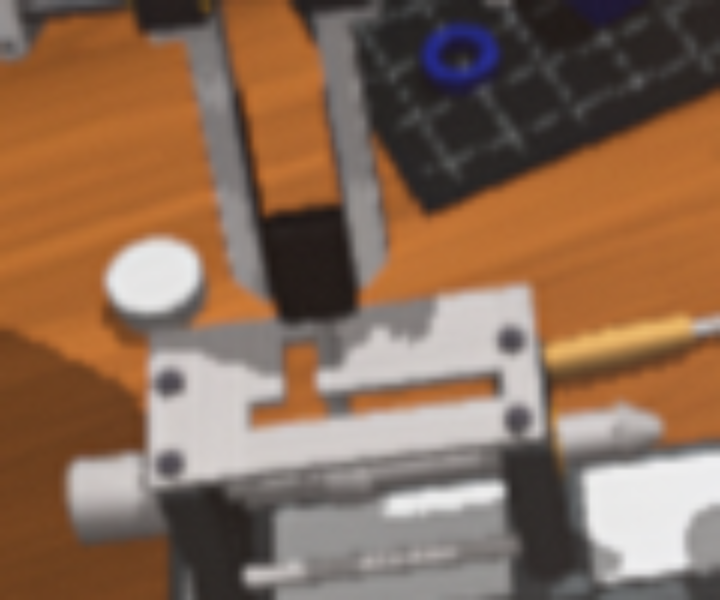

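Run:
```python
from h import *
ctrl.command_gripper(.045);st()
ctrl.wait(.1)
cv2.imwrite("pics/s9.png",cv2.resize(ctrl.snapshot("scene")[170:270,180:300,::-1],None,fx=6,fy=6))
```

```text
t11.78 B [ -25.1 -168.6  124.6] F [ 0.1 -1.  -0.7] gap 44.8
```

View pics/s9.png

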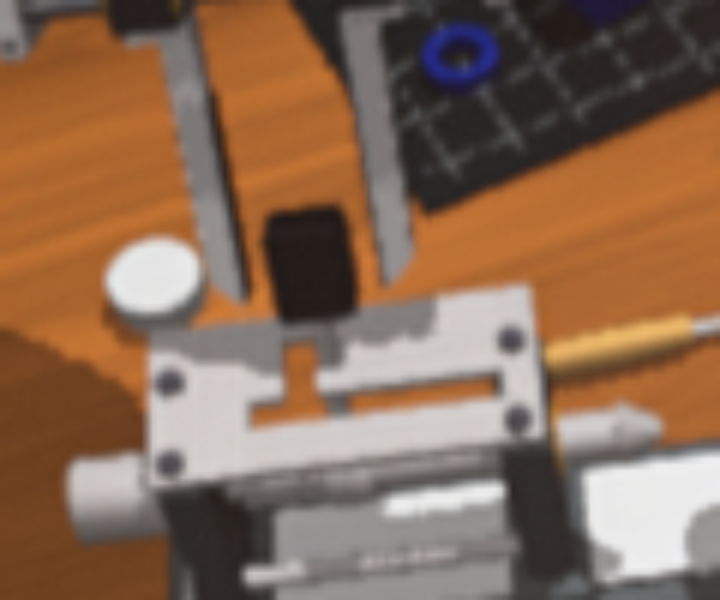

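Run:
```python
from h import *
s=ctrl.get_state();q=s["orientation"];R=Ro.from_quat(np.r_[q[1:],q[0]]).as_matrix()
ctrl.move_l(s["ee_pos"]-R[:,2]*.06,None,.12);st()
for sg,y in((1,YAW),(-1,YAW+np.pi)):
  for P in(W(0,.03,.2),W(0,.03,.055),W(0,.018,.055),W(0,.018,.2),[.518,-.387,.06],[.518,-.387,-.008]):
    j=ctrl.ik(P,qdown(y,'x'));print(sg,None if j is None else np.round(j,2))
```

```text
t12.86 B [ -57.  -168.6  175.2] F [0.1 0.5 0. ] gap 45.0
1 [ 0.71  0.54 -1.22  1.74  0.53  1.25 -0.92]
1 [ 0.67  0.75 -1.19  1.87  0.79  1.09 -1.12]
1 [ 0.69  0.74 -1.19  1.88  0.79  1.09 -1.1 ]
1 [-0.82  0.34  0.83  1.84 -0.28  1.09 -0.17]
1 [ 1.05  0.6  -0.7   1.74  0.46  0.97 -0.11]
1 [ 0.95  0.66 -0.55  1.78  0.45  0.83 -0.1 ]
-1 [ 0.05  0.28 -0.29  1.78  0.09  1.09  2.59]
-1 [ 0.14  0.46 -0.41  1.9   0.24  0.83  2.46]
-1 [ 0.14  0.45 -0.39  1.91  0.23  0.82  2.49]
-1 [ 0.05  0.27 -0.27  1.79  0.08  1.09  2.62]
-1 [-0.21  0.9   1.2   1.82 -0.93  1.13 -2.09]
-1 [-0.13  0.88  1.01  1.85 -0.92  0.96 -2.12]
```

Run:
```python
from h import *
s=ctrl.get_state()
ctrl.move_l(s["ee_pos"]+np.array([0,0,.04]),None,.15)
j=ctrl.ik(W(0,.03,.2),qdown(YAW+np.pi,'x'));print(j)
j=np.array(j);j[6]-=np.pi
ctrl.move_j(j);st()
q=qdown(YAW,'x')
for P in(W(0,.03,.2),W(0,.03,.055),W(0,.018,.055),[.518,-.387,.06],[.518,-.387,-.008]): print(np.round(ctrl.ik(P,q),2))
ctrl.command_gripper(.06)
w=ctrl.calibration("wrist");np.save("w10.npy",w,allow_pickle=True)
cv2.imwrite("pics/w10.png",ctrl.snapshot("wrist")[:,:,::-1])
cv2.imwrite("pics/s10.png",cv2.resize(ctrl.snapshot("scene")[130:310,160:400,::-1],None,fx=3,fy=3))
```

```text
[ 0.03107527  0.28124492 -0.264555    1.77999157  0.08190173  1.09103392
  2.59818536]
 t15.03 B [-1.000e-01  2.950e+01  1.997e+02] F [ 0.6 -0.5  0.8] gap 44.9
[ 0.03  0.28 -0.26  1.78  0.08  1.09 -0.54]
[ 0.01  0.44 -0.25  1.91  0.14  0.81 -0.6 ]
[ 0.03  0.43 -0.24  1.92  0.14  0.81 -0.58]
[ 0.59  0.51 -0.06  1.77  0.04  0.86  0.23]
[ 0.59  0.6  -0.06  1.8   0.05  0.74  0.22]
```

View pics/w10.png

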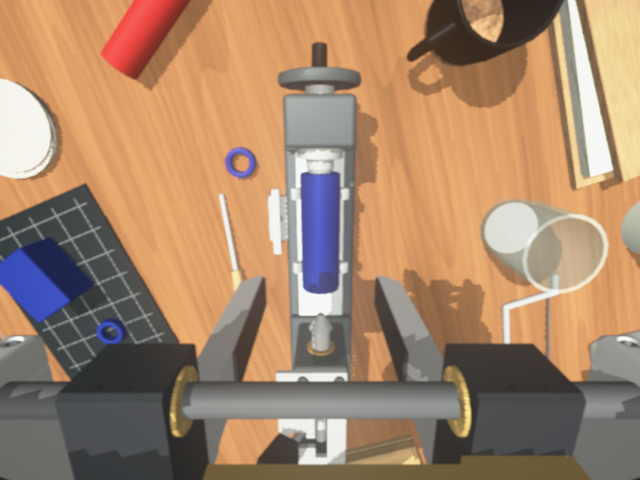

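View pics/s10.png

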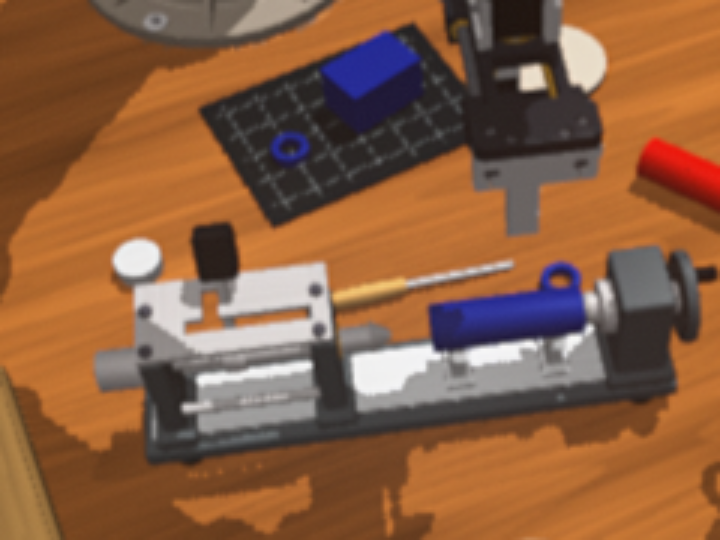

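Run:
```python
from h import *
print(ctrl.move_l(W(0,.029,.12),None,.15),ctrl.move_l(W(0,.029,.055),None,.08,f_stop=6));st()
ctrl.command_gripper(.03,8);st("grip")
cv2.imwrite("pics/w11.png",ctrl.snapshot("wrist")[:,:,::-1])
```

```text
False False
 t17.23 B [ 0.3 29.2 55.4] F [-0.2 -0.3 -0.9] gap 59.9
grip t17.73 B [ 0.1 28.9 55.1] F [ 0.4 -0.5  1.4] gap 35.4
```

View pics/w11.png

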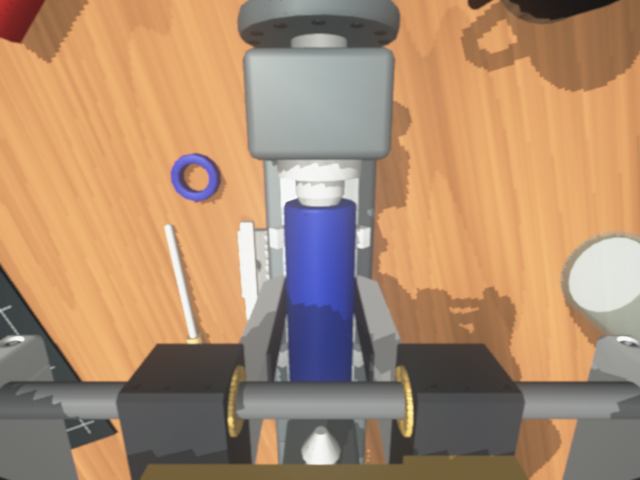

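Run:
```python
from h import *
ctrl.command_gripper(.03,12)
s=st();b0=Bc(s["ee_pos"])
b=ctrl.move_l(W(b0[0],b0[1]-.012,b0[2]+.0005),None,.04,f_stop=12);st(f"slid {b}")
cv2.imwrite("pics/w12.png",ctrl.snapshot("wrist")[100:400,180:480,::-1].repeat(2,0).repeat(2,1))
cv2.imwrite("pics/s12.png",cv2.resize(ctrl.snapshot("scene")[130:310,160:400,::-1],None,fx=3,fy=3))
```

```text
t18.00 B [ 0.1 29.  55.1] F [-0.6 -1.   3.6] gap 35.8
slid False t18.45 B [ 0.  16.6 55.5] F [ 0.3  0.4 -1.2] gap 36.0
```

View pics/w12.png

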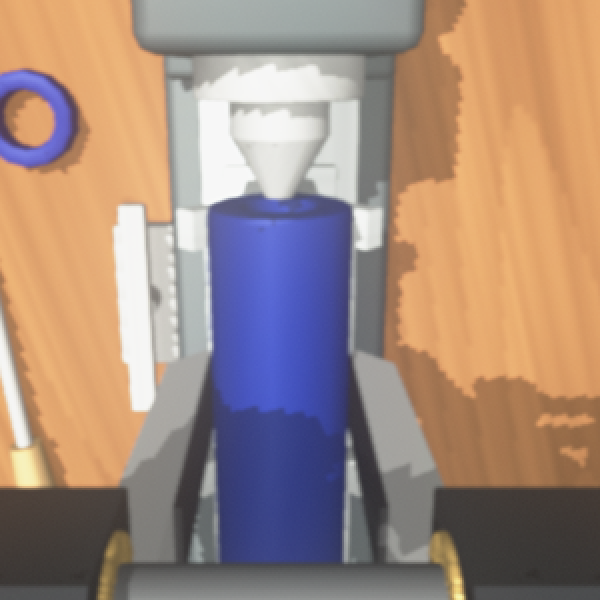

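View pics/s12.png

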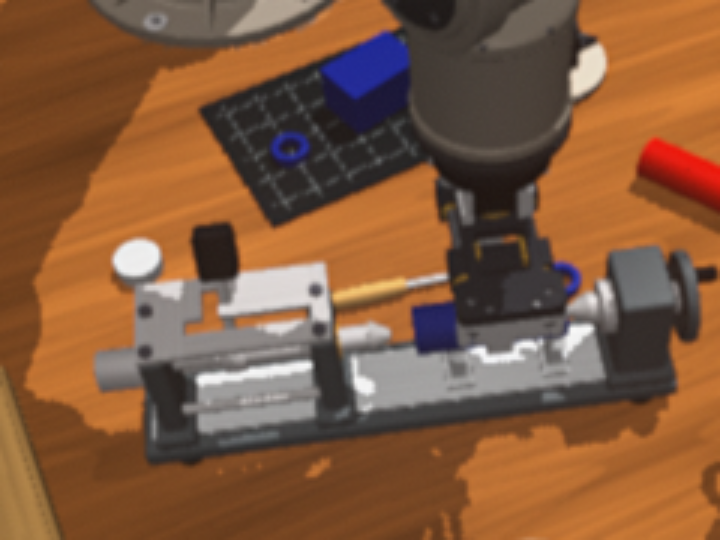

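Run:
```python
from h import *
s=st();b0=Bc(s["ee_pos"])
b=ctrl.move_l(W(b0[0],b0[1]-.0005,b0[2]+.03),None,.05,f_stop=6);st(f"lift {b}")
if not b:
  ctrl.move_l(W(b0[0],b0[1],.2),None,.12);st("up")
  cv2.imwrite("pics/w13.png",ctrl.snapshot("wrist")[:,:,::-1])
  cv2.imwrite("pics/t13.png",ctrl.snapshot("top")[:,:,::-1])
```

```text
t18.55 B [-0.  17.  55.5] F [-0.2 -0.  -0.9] gap 35.6
lift False t19.30 B [-0.1 16.5 85.4] F [ 0.1  0.3 -0.5] gap 35.4
up t20.40 B [ -0.4  16.8 199.2] F [-0.1  0.5 -1.6] gap 35.7
```

View pics/w13.png

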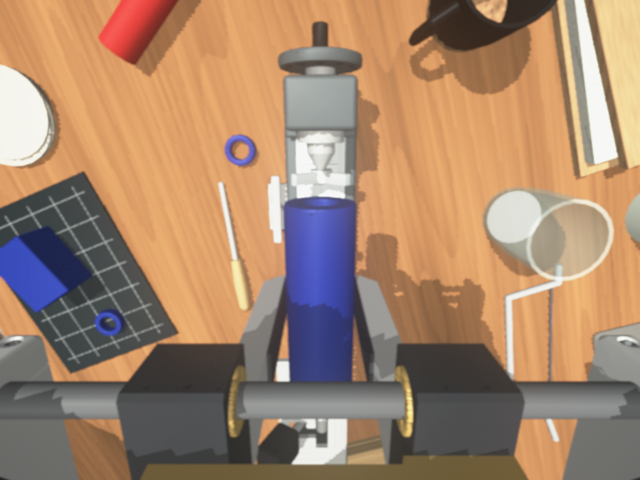

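Run:
```python
from h import *
P=np.array([.518,-.387,0])
ctrl.move_l(P+[0,0,.2],None,.25);st()
ctrl.move_l(P+[0,0,.04],None,.15);st()
b=ctrl.move_l(P+[0,0,-.012],None,.03,f_stop=3);st(f"down {b}")
print(ctrl.get_state()["ee_pos"])
cv2.imwrite("pics/s14.png",ctrl.snapshot("scene")[:,:,::-1])
cv2.imwrite("pics/w14.png",ctrl.snapshot("wrist")[:,:,::-1])
```

```text
t22.35 B [  57.1 -402.1  200.1] F [ 0.7  0.3 -1. ] gap 35.8
 t23.57 B [  57.6 -403.6   40.9] F [ 0.1 -0.  -0.1] gap 35.6
down True t24.93 B [  56.9 -403.3   -6. ] F [ 0.9 -0.5  2.1] gap 35.8
[ 0.51790591 -0.38694765 -0.00602334]
```

View pics/s14.png

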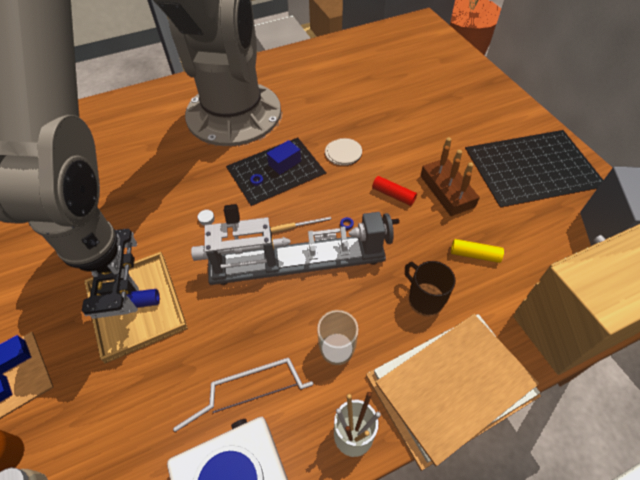

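View pics/w14.png

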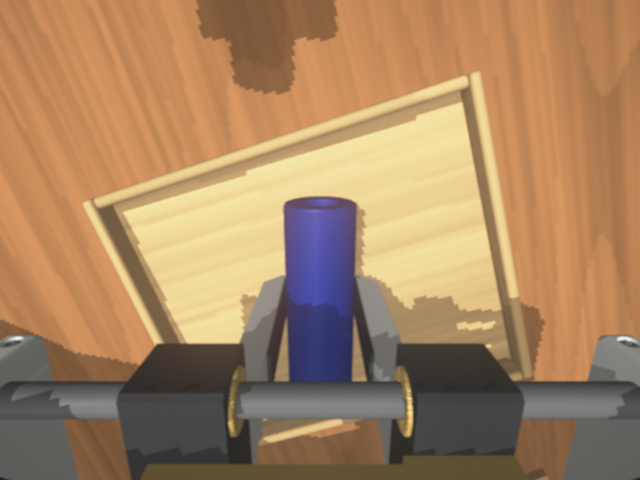

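Run:
```python
from h import *
ctrl.command_gripper(.055);st("open")
ctrl.wait(.2)
ctrl.move_l([.518,-.387,.10],None,.1);ctrl.move_l([.45,-.42,.25],None,.2);st()
cv2.imwrite("pics/w15.png",ctrl.snapshot("wrist")[:,:,::-1])
ctrl.goto([.30,-.55,.25],qdown(YAW,'x'));st()
cv2.imwrite("pics/s15.png",ctrl.snapshot("scene")[:,:,::-1])
cv2.imwrite("pics/t15.png",ctrl.snapshot("top")[:,:,::-1])
```

```text
open t25.54 B [  56.2 -403.1   -6.4] F [ 0.4 -0.3  0.4] gap 54.6
 t27.95 B [   0.7 -453.3  248.8] F [0.6 0.5 0.6] gap 54.8
 t28.81 B [-106.6 -619.9  249.4] F [0.  0.6 0.7] gap 55.3
```

View pics/s15.png

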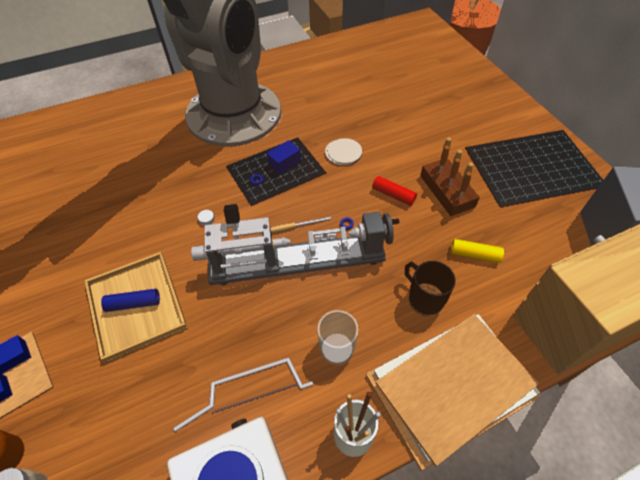

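View pics/t15.png

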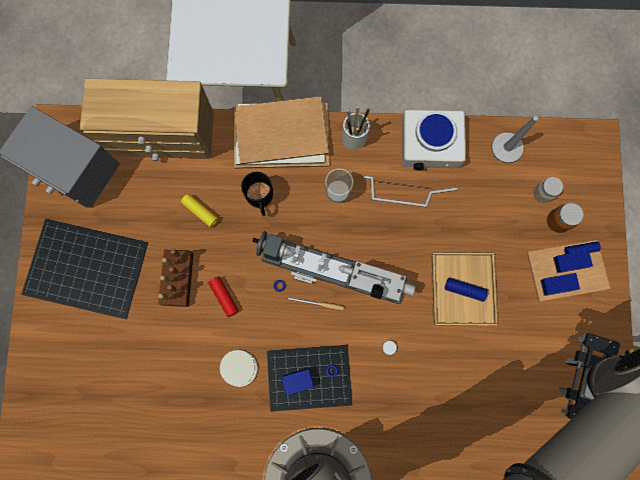

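The tube lies in the tray at about (467,289) in the top view. The lever is still hooked at (376,291), and the mug and tumbler have not moved.

Run:
```python
from h import *
ctrl.job_done();st()
```

```text
the job is handed in; nothing more can be done
the job is handed in; nothing more can be done
```

The tube is in the tray and the tailstock is hooked back. I handed the job in at about 29 s on the robot's clock.

- **Tailstock:** I gripped the lever's knob, drew the quill back about 50 mm and swung the lever through the passage to 0.56 rad. I then eased it about 9 mm forward, until the pocket took the spring load, before letting go. It stayed hooked in every later picture.
- **Tube:** I slid it about 12 mm off the fixed centre and lifted it with no snag. I lowered it onto the tray floor until I felt contact, then released it.
- **Last pictures:** The scene and top views show the tube lying in the tray and the lever still hooked back. The mug and tumbler stand where they were, and the robot is clear of everything.

Two things did not match what I expected:

- **Fingertip position:** `ctrl.finger_overhang` says the fingertips stand 8 mm ahead of the TCP. The pictures put them about 18 mm behind it, and a light touch at about 8 N, taken to be on the gate plate, put them about 14 mm behind. I worked with about 16 mm. The tube then met the tray floor at the height I had predicted.
- **Force while swinging the lever:** The vertical force briefly reached 22 N. I lowered the grip to 14 N, and it stayed below about 13 N after that.

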